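# Slide a fixing plate out of its jig, pinch it at the edge, fit it on the lamp foot

### The job

The brass fixing plate lies flush in the groove of the drilling jig, so it cannot be gripped there: with a light fingertip, slide it along the groove until about a third of its length sticks out past the jig's near edge (the open end of the groove, facing the robot), then pinch the part that sticks out and lift the plate off. Fit its middle hole over the threaded tube of the lamp foot, with the plate lying along the long side of the plinth, and lower it gently, keeping it level, until it rests on the collar, wherever that is set, and only then let go. Do not force anything, do not drop the plate, and leave the lamp foot and the other things where they are.

Things in the scene. Friction and masses are not known exactly. Their poses are not given: they have to be found in the camera images.
- plate_mid (a point): Middle of a flat brass plate: centre of its middle hole, half-way through the thickness. 120 mm long (x), 40 wide (y), 2.5 thick (z), 70 to 135 g, square ends; an 11.2 mm through hole in the middle, a 7.5 mm hole 45 mm either side of it. The same either way round. It starts in the jig's groove, lengthwise, top flush with the jig's top, its near end 20 to 28 mm inside the near edge.
- plate_end1 (a point): Middle of the plate's end at +x of the plate (60 mm from plate_mid, the end farther from the robot at the start), half-way through the thickness.
- plate_end2 (a point): Middle of the plate's end at -x of the plate (60 mm from plate_mid, the end nearer the robot at the start), half-way through the thickness.
- board_edge (a point): Fixed jig: brown fibreboard 280 mm deep (x), 300 wide (y), 18 thick, its top 42 to 50 mm above the desk on battens that begin 60 mm inside the near edge. In its top a groove 42 wide, 2.5 deep, 150 long runs along x from the near edge. This point: middle of the near edge at top-face height; x inward, away from the robot, z up. Plate on board friction 0.16 to 0.25, well below rubber fingertips.
- lamp_tip (a point): Top end, on the axis, of the 10 mm threaded tube (last 1 mm chamfered to 8 mm) of a 1.7 kg lamp foot loose on the desk: dark plinth 150 mm long (x), 80 wide (y), 20 high, turned column up to 44 across, tube top 95 mm above the desk; z up. A flat round collar 30 across is screwed somewhere on the tube: its top is 15 to 39 mm below this point, not measured, to be felt.
- cap: Bystander: spun brass cap, 80 mm across the base, 50 mm high, on the far left part of the jig. Origin at the centre of its underside.
- tape: Bystander: grey tape measure, 62 x 30 x 58 mm, standing on the far right part of the jig. Origin at the centre of its underside.
- holder: Bystander: white and brass lampholder, 36 mm across, 52 mm high, standing on the desk on the far side of the lamp foot. Origin at the centre of its underside.
Things that resemble listed ones, but are neither listed nor needed, are in the scene too. What is meant by the part that bears plate_mid is not green, orange or red, and is the larger of those in its own colour.

How it is judged:
By the outcome, as a careful person would: the job done as asked, in the order asked, and still so for the second after the job is handed in, with the robot touching nothing.
It also fails if it takes over 67 s, if anything falls off the work surface, if the arm or the gripper's body presses on something with over 40 N, if the wrist force passes 120 N, or if a joint passes its speed limit or range.

### The arm

A 6-joint arm with a two-finger parallel gripper is mounted at the origin on the work surface. World frame = base frame: x ahead of the robot, y to its left, z up, the work surface at z = 0. Lengths are in mm, angles in rad, forces in N, time in s.
With the tool pointing down it reaches from about 350 to 775 mm from the base axis. Payload 7.3 kg.
Tool frame: the origin (TCP) lies between the finger pads; the fingertips stand 22 mm ahead of it and the grasp point (between the pads) lies 3 mm ahead of it (nose_length is the distance from the TCP to the fingertips, in mm); z points along the fingers, y is the direction in which the jaws open and shut (so a half turn about z gives the same grasp; the last joint's range is limited). The gripper opens to 92 mm and grips with 3 to 60 N. Pads are 19 mm wide; open, the fingers measure 130 mm over their backs; the gripper's body (75 mm by 190 mm) begins 47 mm behind the grasp point.
Start: joints at [-1.292, 0.342, 1.524, -0, 1.275, -0.146], TCP at [216.396, -478.347, 248.741] pointing down, gripper open.
Joint ranges: [-2.53, 2.53], [-0.77, 2.02], [0.04, 2.7], [-1, 4.14], [0.28, 2.66], [-3.11, 3.11]. Speed limits (rad/s): [2.57, 2.57, 3.14, 3.14, 3.14, 3.14].

### API

Orientations are given as [roll, pitch, yaw] about the fixed x, y, z axes, in that order (R = Rz(yaw) Ry(pitch) Rx(roll)).
In Python, from plant import get_obs, capture, close_job, nose_length gives the robot as it stands.
- The arm moves only by the tool step_arm, never from a script. Its argument "increments" is text: rows parted by semicolons, each of 7 numbers parted by spaces: the turn, a rotation vector about the tool's x, y, z in rad, then the shift along the tool's x, y, z in mm, then the opening, from -1 (shut) to 1 (fully open). A call has 1 to 20 rows; each row is the pose to reach, as a shift and turn from the pose commanded when the call began, along the tool's axes at that moment; what a row does not reach only later rows make up. A row lasts 1/8 s, in which the tool goes at most 62.5 mm and 10.7 degrees, less where a joint would pass 70% of its speed; a pose out of reach is approached as far as the arm can. A call with a gripper value outside its range is refused whole. The fingers move at their own pace and stop on an object; the grip force is fixed at half the most. Time passes only in rows, so rows that repeat a pose let the fingers close. It gives the time, the measured TCP pose, the force and the opening at its end, in the units of the state.
- get_obs(): the state, without advancing time (a new reading comes with each control period).
- capture(name): name is "scene" or "top" or "wrist"; returns a dict with "frame" (420x560x3 uint8, red, green, blue), "K" (3x3 intrinsics, pixels), "distortion" ([k1, k2, p1, p2, k3] as OpenCV has them; the pictures are not rectified), "extrinsics" (4x4, takes a point from world to camera coordinates); the wrist camera has in their place "tool_from_camera" (4x4, takes a point from camera to tool coordinates, whose origin is the TCP and whose axes are the flange's). Camera axes: x right, y down, z forward; pixel columns grow to the right and rows downward; lengths in mm; the calibration is good to about 2 mm. A picture is of the moment at which its call begins: read the wrist's pose just before it. There is no depth.
- close_job(): hands the job in, once; it reports no verdict.
The state is a dict: "time": time; "joint_positions": joint angles; "dq": joint speeds; "tau": joint torques, N m; "tool_pos": TCP position; "tcp_rot": TCP orientation; "contact_force": force on the tool from outside, world axes, zero at the start; "moment": the same for the moment, N m; "grip_width": finger opening in mm.
Only numpy, scipy, OpenCV 4.12 (cv2) and the standard library are available. Lean on these libraries where they do the work, as an engineer would, in place of code of your own. Each camera call takes 0.05 s, during which the arm holds its last target.

## Working session

There is one attempt and no reset: what is moved stays moved. The work goes in short steps, Python scripts to look and compute and a tool call to move; the robot and the scene stay as the last step left them, time stands still between calls to the robot, and variables do not carry over. Pictures are saved under pics/ and viewed, and the job is handed in when it is done.

Besides the shell and the picture viewer there is one more tool, called as name(argument=value, ...) on one line, values as JSON. step_arm: Moves the arm, as the interface text tells. Its arguments: {"type":"object","properties":{"increments":{"type":"string"}},"required":["increments"]}

```bash
ls; mkdir -p pics
python3 - <<'E'
from plant import *
import cv2
print(get_obs())
for n in ("scene","top","wrist"):
    c=capture(n); cv2.imwrite(f"pics/{n}0.png",c["frame"][:,:,::-1])
    print(n,{k:v for k,v in c.items() if k!="frame"})
E
```

```text
pics
{'time': 0.0, 'joint_positions': array([-1.29202854e+00,  3.42705249e-01,  1.52501730e+00, -1.85534716e-05,
        1.27537776e+00, -1.46016954e-01]), 'dq': array([-3.05498299e-05,  5.83104482e-04, -8.72036434e-04, -7.59595225e-04,
        1.20449029e-03,  5.22871319e-04]), 'tau': array([ 1.21108067e-03, -4.31244314e+01, -2.44221336e+01,  7.17716594e-02,
        5.58433158e-02, -1.21035473e-04]), 'tool_pos': array([ 216.27011415, -477.97990762,  248.05390073]), 'tcp_rot': array([-3.14009846e+00, -2.01809651e-04,  4.24790008e-01]), 'contact_force': array([ 0.07234701, -1.22701344, -0.06326904]), 'moment': array([-0.00943648, -0.02517718,  0.03340204]), 'grip_width': 91.78161201530422}
scene {'K': array([[519.90344044,   0.        , 278.19102491],
       [  0.        , 519.90344044, 212.92726649],
       [  0.        ,   0.        ,   1.        ]]), 'distortion': array([-0.16808597,  0.        ,  0.        ,  0.        ,  0.        ]), 'extrinsics': array([[-5.60810361e-02,  9.98354673e-01, -1.19526052e-02,
         2.82684888e+01],
       [ 7.70379955e-01,  3.56534895e-02, -6.365
[... 734 characters left out ...]
    [ 0.00000000e+00,  0.00000000e+00,  0.00000000e+00,
         1.00000000e+00]])}
wrist {'K': array([[295.76110947,   0.        , 276.46779825],
       [  0.        , 295.76110947, 210.87424768],
       [  0.        ,   0.        ,   1.        ]]), 'distortion': array([-0.03908614,  0.        ,  0.        ,  0.        ,  0.        ]), 'tool_from_camera': array([[ 5.13158418e-04, -9.57143768e-01, -2.89612748e-01,
         7.99704585e+01],
       [ 9.99999729e-01,  3.38296397e-04,  6.53838588e-04,
         3.34845089e-01],
       [-5.27842581e-04, -2.89613005e-01,  9.57143682e-01,
        -1.35743844e+02],
       [ 0.00000000e+00,  0.00000000e+00,  0.00000000e+00,
         1.00000000e+00]])}
```

View pics/scene0.png

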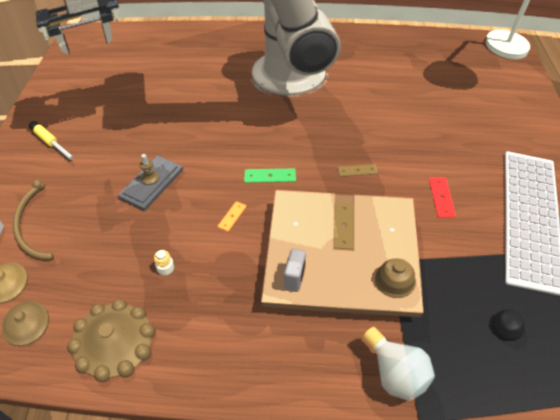

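View pics/top0.png

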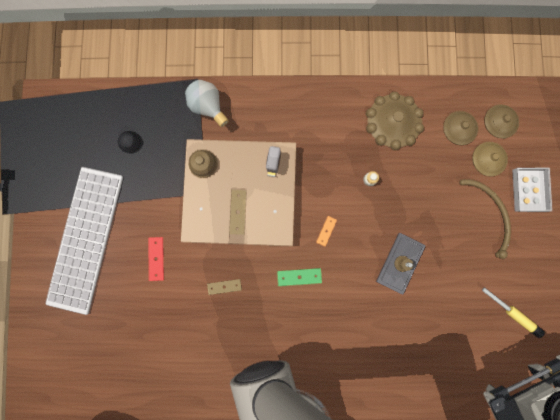

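View pics/wrist0.png

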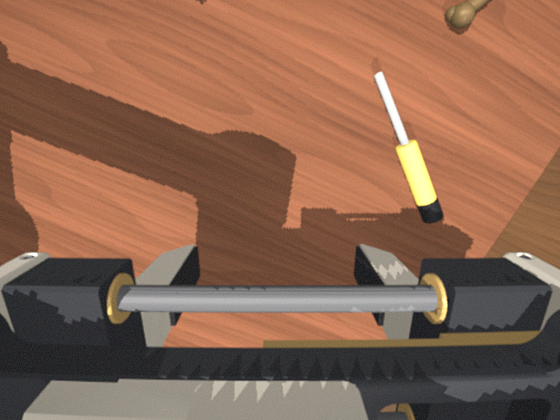

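Candidates that could be taken for the plate, in the top view: brass plate in the groove (237,215), smaller brass plate on the desk (224,287), green (299,277), orange (326,231), red (155,258). By the description (not a colour strip, and the larger of the brass ones) I choose the one in the groove. Next I'll check it with close crops.

```bash
cat > h.py <<'E'
import numpy as np, cv2
from scipy.spatial.transform import Rotation as R
from plant import *
def cam(name):
    o=get_obs(); c=capture(name)
    if name=="wrist":
        T=np.eye(4); T[:3,:3]=R.from_euler("xyz",o["tcp_rot"]).as_matrix(); T[:3,3]=o["tool_pos"]
        c["wc"]=T@c["tool_from_camera"]
    else: c["wc"]=np.linalg.inv(c["extrinsics"])
    return c
def ray(c,px):
    p=cv2.undistortPoints(np.array([[px]],float),c["K"],c["distortion"])[0,0]
    d=c["wc"][:3,:3]@np.array([p[0],p[1],1.]); return c["wc"][:3,3],d/np.linalg.norm(d)
def onz(c,px,z):
    o,d=ray(c,px); return o+d*(z-o[2])/d[2]
def proj(c,P):
    E=np.linalg.inv(c["wc"]); return cv2.projectPoints(np.atleast_2d(np.array(P,float)),cv2.Rodrigues(E[:3,:3])[0],E[:3,3],c["K"],c["distortion"])[0][:,0]
def tri(obs):
    A=np.zeros((3,3));b=np.zeros(3)
    for c,px in obs:
        o,d=ray(c,px);M=np.eye(3)-np.outer(d,d);A+=M;b+=M@o
    X=np.linalg.solve(A,b)
    return X,[np.linalg.norm((np.eye(3)-np.outer(ray(c,p)[1],ray(c,p)[1]))@(X-ray(c,p)[0])) for c,p in obs]
def crop(c,x0,y0,x1,y1,s,fn):
    cv2.imwrite(fn,cv2.resize(c["frame"][y0:y1,x0:x1,::-1],None,fx=s,fy=s,interpolation=cv2.INTER_CUBIC))
E
python3 - <<'E'
from h import *
t=cam("top");s=cam("scene")
a=cv2.resize(t["frame"][130:250,175:305],None,fx=4,fy=4,interpolation=2)
b=cv2.resize(t["frame"][225:300,370:435],None,fx=4,fy=4,interpolation=2)
im=np.zeros((480,790,3),np.uint8);im[:480,:520]=a;im[:300,525:785]=b
cv2.imwrite("pics/t1.png",im[:,:,::-1])
a=cv2.resize(s["frame"][180:320,255:430],None,fx=3,fy=3,interpolation=2)
b=cv2.resize(s["frame"][145:215,110:190],None,fx=3,fy=3,interpolation=2)
im=np.zeros((420,770,3),np.uint8);im[:420,:525]=a;im[:210,530:770]=b
cv2.imwrite("pics/s1.png",im[:,:,::-1])
E
```

```text
(no output)
```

View pics/t1.png

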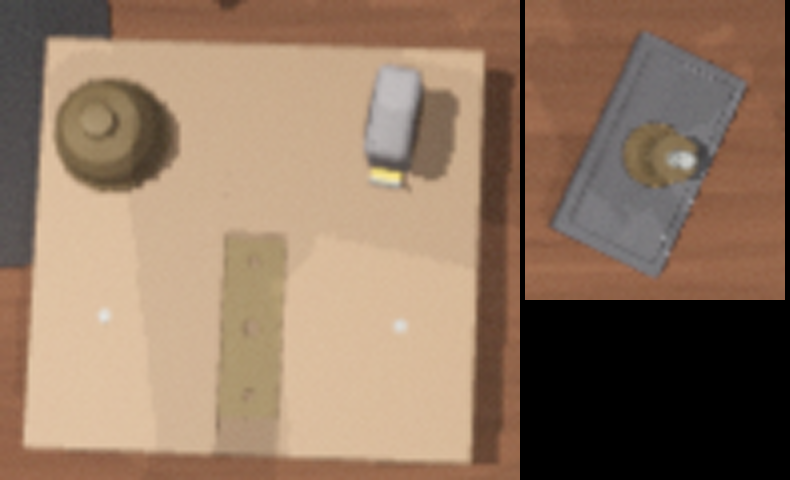

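View pics/s1.png

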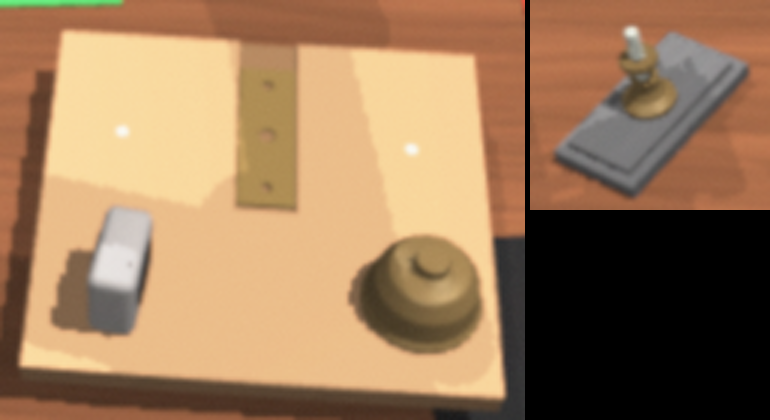

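Run:
```python
from h import *
t=cam("top");s=cam("scene")
T=lambda x,y:((x+.5)/4-.5+175,(y+.5)/4-.5+130)
T2=lambda x,y:((x-525+.5)/4-.5+370,(y+.5)/4-.5+225)
S=lambda x,y:((x+.5)/3-.5+255,(y+.5)/3-.5+180)
S2=lambda x,y:((x-530+.5)/3-.5+110,(y+.5)/3-.5+145)
for n,a,b in [("hole far",T(254,260),S(267,186)),("mid",T(252,328),S(267,135)),("near",T(248,394),S(267,84)),("endfar",T(255,232),S(267,207)),("endnear",T(249,418),S(267,69)),("nl",T(24,446),S(474,56)),("nr",T(471,462),S(62,31)),("fl",T(46,38),S(504,397)),("fr",T(485,50),S(22,370)),("screwL",T(104,316),S(411,149)),("screwR",T(400,327),S(122,131)),("tip",T2(684,156),S2(632,29))]:
    X,e=tri([(t,a),(s,b)]); print(n,X.round(1),np.round(e,1),onz(t,a,X[2] if n=="tip" else 46).round(1))
print("tip z95",onz(t,T2(684,156),95),onz(s,S2(632,29),95))
for p in [(645,31),(748,83),(657,276),(552,228)]: print(onz(t,T2(*p),20 if p!=(552,228) else 20).round(1))
for p in [(670,33),(749,69),(632,195),(555,158)]: print(onz(s,S2(*p),20 if p!=(632,195) else 0).round(1))
```

```text
hole far [641.4 140.   50.1] [0.4 0.4] [641.9 140.2  46. ]
mid [595.6 141.3  47.5] [0.5 0.5] [595.7 141.   46. ]
near [551.1 142.7  49.6] [0.1 0.1] [551.2 143.2  46. ]
endfar [660.1 139.4  52. ] [0.5 0.5] [661.  139.7  46. ]
endnear [535.1 142.7  47.2] [0.5 0.5] [535.1 142.4  46. ]
nl [516.1 294.   47.9] [0.4 0.4] [516.1 294.2  46. ]
nr [505.9  -6.1  47.8] [0.5 0.5] [505.9  -6.5  46. ]
fl [795.6 284.7  48.6] [0.5 0.5] [796.3 285.9  46. ]
fr [786.6 -15.1  44.7] [1.3 1.3] [786.4 -16.4  46. ]
screwL [603.7 241.   48. ] [0.1 0.1] [603.9 241.6  46. ]
screwR [596.3  41.3  47. ] [0.1 0.1] [596.4  41.2  46. ]
tip [ 459.6 -300.7  101.1] [0.2 0.2] [ 459.6 -300.5  101.1]
tip z95 [ 459.27492677 -302.38226049   95.        ] [ 453.39178453 -303.59415978   95.        ]
[ 540.6 -300.8   20. ]
[ 505.  -370.7   20. ]
[ 374.7 -305.4   20. ]
[ 407.1 -234.6   20. ]
[ 380.6 -304.3   20. ]
[ 419.1 -231.6   20. ]
[ 535.7 -304.9   -0. ]
[ 518.4 -365.6   20. ]
```

```bash
cat >> h.py <<'E'
def inc(p0,r0,p1,r1):
    "increment from commanded pose to target, tool axes"
    A=R.from_euler("xyz",r0);B=R.from_euler("xyz",r1)
    return (A.inv()*B).as_rotvec().round(4),A.inv().apply(np.array(p1)-np.array(p0)).round(2)
E
python3 - <<'E'
from h import *
print(inc([216.396,-478.347,248.741],[np.pi,0,.425],[600,141,190],[np.pi,0,-.034]))
E
```

```text
(array([ 0.   , -0.   ,  0.459]), array([ 604.85, -406.08,   58.74]))
```

step_arm(increments="0 0 0.1 150 -100 0 -1;0 0 0.2 300 -200 0 -1;0 0 0.3 400 -270 20 -1;0 0 0.459 500 -340 40 -1;0 0 0.459 604.8 -406 58.7 -1;0 0 0.459 604.8 -406 58.7 -1;0 0 0.459 604.8 -406 58.7 -1;0 0 0.459 604.8 -406 58.7 -1;0 0 0.459 604.8 -406 58.7 -1;0 0 0.459 604.8 -406 58.7 -1;0 0 0.459 604.8 -406 58.7 -1;0 0 0.459 604.8 -406 58.7 -1;0 0 0.459 604.8 -406 58.7 -1;0 0 0.459 604.8 -406 58.7 -1;0 0 0.459 604.8 -406 58.7 -1;0 0 0.459 604.8 -406 58.7 -1")

```text
time: 2.35
tool_pos: [600.0, 139.7, 190.5]
tcp_rot: [3.142, -0.001, -0.036]
contact_force: [0.6, 0.0, -0.9]
grip_width: 0.4
```

Run:
```python
from h import *
o=get_obs();print(o["time"],o["tool_pos"],o["tcp_rot"],o["contact_force"],o["grip_width"])
c=cam("wrist");cv2.imwrite("pics/w1.png",c["frame"][:,:,::-1])
np.save("w1.npy",c,allow_pickle=True)
```

```text
2.35 [600.00647979 139.72355461 190.52913517] [ 3.14150267e+00 -5.41500720e-04 -3.57298105e-02] [ 0.60375475  0.03823651 -0.94716947] 0.382640090266025
```

View pics/w1.png

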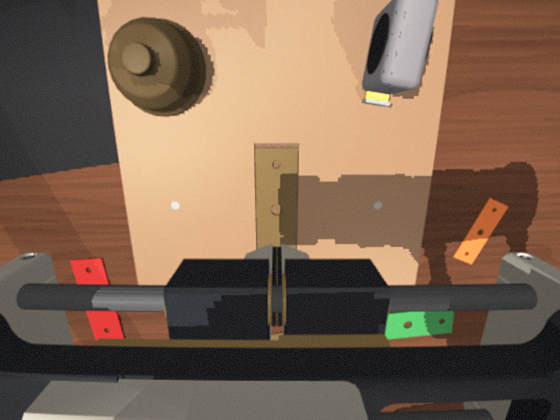

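Run:
```python
from h import *
c=np.load("w1.npy",allow_pickle=True).item()
for p in [(277,209),(276,164),(276,149),(276,143.5),(255,200),(298,200),(276,248)]: print(p,onz(c,p,47.5).round(1))
```

```text
(277, 209) [597.7 139.5  47.5]
(276, 164) [641.8 138.9  47.5]
(276, 149) [655.7 138.4  47.5]
(276, 143.5) [660.7 138.2  47.5]
(255, 200) [607.6 160.6  47.5]
(298, 200) [606.1 118.7  47.5]
(276, 248) [556.1 141.9  47.5]
```

step_arm(increments="0 0 0 18.6 -0.4 50 -1;0 0 0 18.6 -0.4 95 -1;0 0 0 18.6 -0.4 110 -1;0 0 0 18.6 -0.4 112 -1;0 0 0 18.6 -0.4 114 -1;0 0 0 18.6 -0.4 116 -1;0 0 0 18.6 -0.4 116 -1")

```text
time: 3.28
tool_pos: [619.0, 140.6, 74.9]
tcp_rot: [-3.142, -0.001, -0.034]
contact_force: [0.1, 0.1, 0.2]
grip_width: 0.7
```

Run:
```python
from h import *
o=get_obs();print(o["time"],o["tool_pos"],o["tcp_rot"],o["contact_force"],o["grip_width"])
```

```text
3.275 [619.03960638 140.64691515  74.85494062] [-3.14150403e+00 -1.34972451e-03 -3.40812990e-02] [0.07845784 0.08955142 0.23158309] 0.7153661454688842
```

step_arm(increments="0 0 0 0 0 1 -1;0 0 0 0 0 2 -1;0 0 0 0 0 2 -1")

```text
time: 3.65
tool_pos: [618.6, 140.6, 71.9]
tcp_rot: [3.141, 0.0, -0.034]
contact_force: [1.2, -0.3, -0.4]
grip_width: 0.2
```

step_arm(increments="0 0 0 0 0 0.7 -1;0 0 0 0 0 1 -1;0 0 0 0 0 1 -1")

```text
time: 4.03
tool_pos: [618.7, 140.6, 70.9]
tcp_rot: [3.142, 0.0, -0.034]
contact_force: [-0.1, -0.3, 0.4]
grip_width: 0.3
```

step_arm(increments="0 0 0 0 0 0.7 -1;0 0 0 0 0 1 -1;0 0 0 0 0 1 -1")

```text
time: 4.4
tool_pos: [618.7, 140.6, 69.9]
tcp_rot: [3.142, 0.0, -0.034]
contact_force: [0.1, -0.6, 0.5]
grip_width: 0.1
```

Still free, fingertip at about z 48.

step_arm(increments="0 0 0 0 0 0.5 -1;0 0 0 0 0 0.5 -1")

```text
time: 4.65
tool_pos: [618.7, 140.6, 69.5]
tcp_rot: [3.141, 0.0, -0.034]
contact_force: [-0.3, -0.7, -0.5]
grip_width: 0.5
```

step_arm(increments="0 0 0 0 0 0.5 -1;0 0 0 0 0 0.5 -1")

```text
time: 4.9
tool_pos: [618.7, 140.6, 69.0]
tcp_rot: [3.141, -0.0, -0.034]
contact_force: [0.8, -0.1, 0.7]
grip_width: 0.7
```

step_arm(increments="0 0 0 0 0 0.5 -1;0 0 0 0 0 0.5 -1")

```text
time: 5.15
tool_pos: [618.8, 140.6, 68.6]
tcp_rot: [3.142, -0.0, -0.034]
contact_force: [0.1, 0.1, 0.8]
grip_width: 0.3
```

step_arm(increments="0 0 0 0 0 0.5 -1;0 0 0 0 0 0.5 -1")

```text
time: 5.4
tool_pos: [619.0, 140.6, 68.6]
tcp_rot: [-3.142, -0.001, -0.034]
contact_force: [-0.8, 0.4, 5.6]
grip_width: 0.3
```

step_arm(increments="0 0 0 0 0 0.5 -1;0 0 0 0 0 0.5 -1")

```text
time: 5.65
tool_pos: [619.2, 140.7, 68.6]
tcp_rot: [-3.141, -0.002, -0.034]
contact_force: [-1.4, -0.1, 8.0]
grip_width: 0.5
```

Run:
```python
from h import *
o=get_obs();print(o["time"],o["tool_pos"],o["tcp_rot"],o["contact_force"],o["grip_width"],nose_length)
```

```text
5.65 [619.21912609 140.67678767  68.55827909] [-3.14141686e+00 -1.63408724e-03 -3.41885657e-02] [-1.41471455 -0.10493258  8.0194726 ] 0.48472220093632495 22.0
```

step_arm(increments="0 0 0 -2 0 -0.3 -1;0 0 0 -5 0 -0.3 -1;0 0 0 -9 0 -0.3 -1;0 0 0 -13 0 -0.3 -1;0 0 0 -17 0 -0.3 -1;0 0 0 -20 0 -0.3 -1;0 0 0 -20 0 -0.3 -1")

```text
time: 6.52
tool_pos: [599.1, 141.3, 68.6]
tcp_rot: [-3.141, -0.002, -0.034]
contact_force: [0.2, 0.1, 7.2]
grip_width: 0.4
```

Run:
```python
from h import *
o=get_obs();print(o["time"],o["tool_pos"],o["contact_force"],o["moment"])
t=cam("top");s=cam("scene")
a=cv2.resize(t["frame"][170:260,200:290],None,fx=4,fy=4,interpolation=2)
b=cv2.resize(s["frame"][170:290,265:395],None,fx=3,fy=3,interpolation=2)
im=np.zeros((360,760,3),np.uint8);im[:,:360]=a;im[:,365:755]=b
cv2.imwrite("pics/ts2.png",im[:,:,::-1])
```

```text
6.525 [599.14086676 141.32917331  68.55928295] [0.22863898 0.1379246  7.23902201] [0.10487428 0.05759067 0.00517229]
```

View pics/ts2.png

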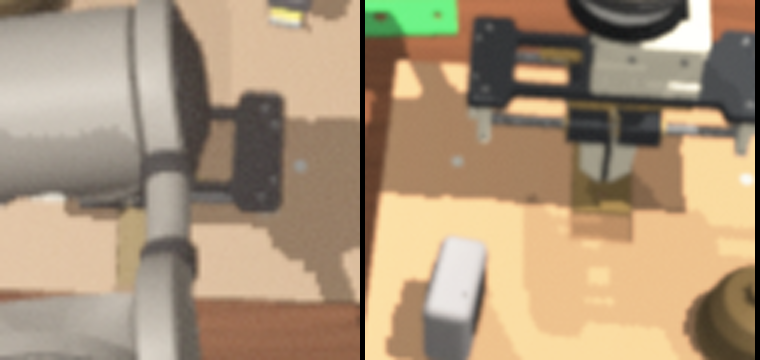

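The far end of the plate (crop 600,211) has left the groove end (600,240), so the plate follows the finger. I'll carry on.

step_arm(increments="0 0 0 -3 0 0 -1;0 0 0 -7 0 0 -1;0 0 0 -12 0 0 -1;0 0 0 -17 0 0 -1;0 0 0 -22 0 0 -1;0 0 0 -27 0 0 -1;0 0 0 -32 0 0 -1;0 0 0 -37 0 0 -1;0 0 0 -41 0 0 -1;0 0 0 -43 0 0 -1;0 0 0 -43 0 0 -1")

```text
time: 8.0
tool_pos: [556.3, 142.8, 68.6]
tcp_rot: [-3.141, -0.002, -0.034]
contact_force: [0.7, -1.0, 7.6]
grip_width: 0.4
```

step_arm(increments="0 0 0 0 0 -3 -1;0 0 0 0 0 -30 -1;0 0 0 0 0 -80 -1;0 0 0 -40 0 -120 -1;0 0 0 -40 0 -120 0.5;0 0 0 -40 0 -120 0.6")

```text
time: 8.75
tool_pos: [515.6, 144.0, 187.1]
tcp_rot: [3.141, 0.001, -0.034]
contact_force: [0.1, -0.8, -1.1]
grip_width: 16.1
```

Run:
```python
from h import *
o=get_obs();print(o["time"],o["tool_pos"],o["tcp_rot"],o["contact_force"],o["grip_width"])
c=cam("wrist");cv2.imwrite("pics/w3.png",c["frame"][:,:,::-1])
np.save("w3.npy",c,allow_pickle=True)
t=cam("top");s=cam("scene");np.save("t3.npy",t,allow_pickle=True);np.save("s3.npy",s,allow_pickle=True)
a=cv2.resize(t["frame"][170:270,200:290],None,fx=4,fy=4,interpolation=2)
b=cv2.resize(s["frame"][150:270,265:395],None,fx=3,fy=3,interpolation=2)
im=np.zeros((400,760,3),np.uint8);im[:,:360]=a;im[:360,365:755]=b
cv2.imwrite("pics/ts3.png",im[:,:,::-1])
```

```text
8.75 [515.63007095 144.0385706  187.14819961] [ 3.14130274e+00  6.69232754e-04 -3.40937568e-02] [ 0.09890181 -0.80739064 -1.09703137] 16.135319023208837
```

View pics/w3.png

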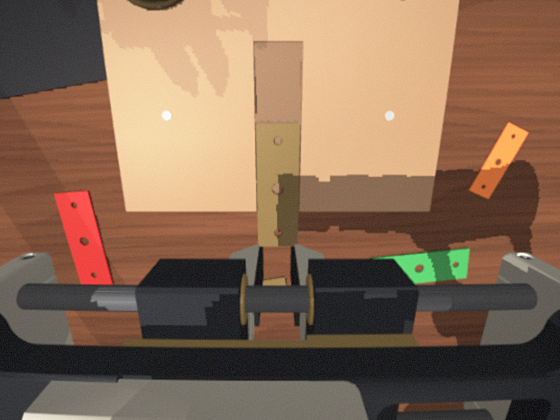

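View pics/ts3.png

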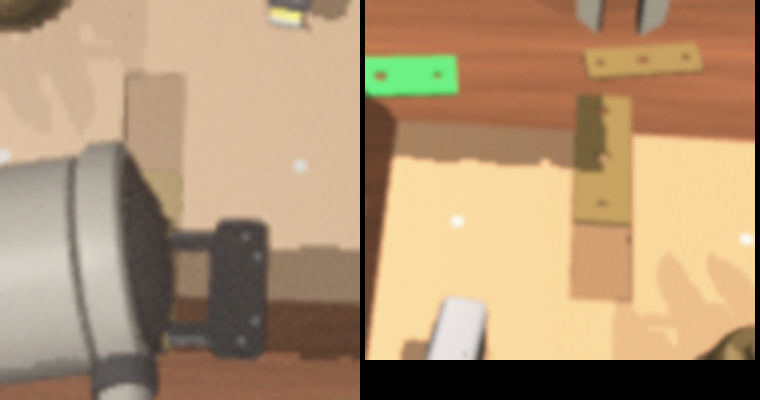

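Run:
```python
from h import *
c=np.load("w3.npy",allow_pickle=True).item()
S=lambda x,y:((x-365+.5)/3-.5+265,(y+.5)/3-.5+150)
s=np.load("s3.npy",allow_pickle=True).item()
for p in [(277,188),(277.5,141),(277.5,233),(278,122),(278,246),(278,211.5),(278,42)]: print(p,onz(c,p,46.6).round(1))
for p in [(604,95),(604,157),(604,109),(602,204),(602,221),(604,133)]: print("s",p,onz(s,S(*p),46.6).round(1))
```

```text
(277, 188) [534.7 143.1  46.6]
(277.5, 141) [578.5 141.2  46.6]
(277.5, 233) [488.9 144.1  46.6]
(278, 122) [595.2 140.2  46.6]
(278, 246) [474.8 144.   46.6]
(278, 211.5) [511.3 142.9  46.6]
(278, 42) [660.3 138.1  46.6]
s (604, 95) [471.6 146.3  46.6]
s (604, 157) [532.5 144.7  46.6]
s (604, 109) [485.7 145.9  46.6]
s (602, 204) [576.1 142.2  46.6]
s (602, 221) [591.3 141.9  46.6]
s (604, 133) [509.4 145.3  46.6]
```

step_arm(increments="0 0 0 -24.5 0 0 0.6;0 0 0 -24.5 0 0 0.6;0 0 0 -24.5 0 0 0.6;0 0 0 -24.5 0 0 0.6;0 0 0 -24.5 0 50 0.6;0 0 0 -24.5 0 90 0.6;0 0 0 -24.5 0 120 0.6;0 0 0 -24.5 0 120 0.6")

```text
time: 9.9
tool_pos: [490.2, 144.7, 65.9]
tcp_rot: [3.141, 0.005, -0.034]
contact_force: [-0.2, 0.3, 0.1]
grip_width: 73.3
```

Run:
```python
from h import *
o=get_obs();print(o["time"],o["tool_pos"],o["tcp_rot"],o["contact_force"],o["grip_width"])
c=cam("wrist");cv2.imwrite("pics/w4.png",c["frame"][:,:,::-1])
for p in [(277,188)]: pass
```

```text
9.9 [490.23825333 144.67227945  65.87885743] [ 3.14068569  0.00462749 -0.03438886] [-0.16047182  0.29060253  0.13672757] 73.3424026743362
```

View pics/w4.png

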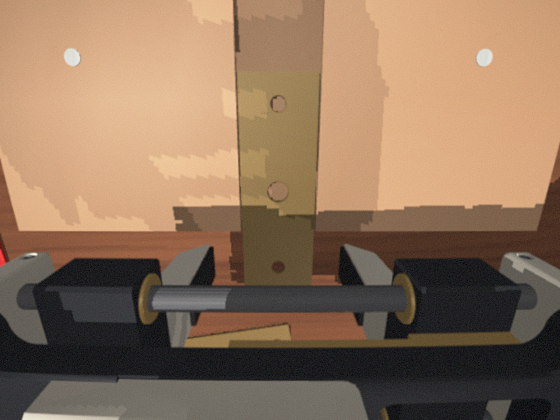

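Run:
```python
from h import *
c=cam("wrist")
o=get_obs();r=R.from_euler("xyz",o["tcp_rot"])
for p in [(277.5,190),(278.5,103),(278.5,267),(245,260),(314.5,260),(278.5,283)]:
    X=onz(c,p,46.6);print(p,X.round(1),r.inv().apply(X-o["tool_pos"]).round(2))
g=cv2.cvtColor(c["frame"],cv2.COLOR_RGB2GRAY)
print(g[265,225:335:1])
```

```text
(277.5, 190) [535.8 143.   46.6] [43.68  0.5  21.87]
(278.5, 103) [580.3 141.   46.6] [88.24  0.94 21.91]
(278.5, 267) [489.5 143.9  46.6] [-2.61  1.16 21.83]
(245, 260) [494.7 163.3  46.6] [  1.91 -18.38  21.84]
(314.5, 260) [493.3 122.8  46.6] [ 1.92 22.15 21.83]
(278.5, 283) [478.8 144.2  46.6] [-13.27   1.19  21.82]
[90 88 88 88 87 87 90 86 57 48 52 49 49 52 54 55 47 52 50 64 77 75 73 75
 83 81 78 80 81 81 75 82 80 82 80 76 77 75 80 80 75 81 79 82 74 80 77 67
 53 47 50 46 47 49 44 48 51 46 53 69 76 81 81 76 84 87 78 82 83 81 79 83
 75 80 82 83 80 84 82 80 87 82 81 86 78 85 78 70 57 50 48 51 55 54 52 50
 52 45 48 56 44 58 52 48 47 56 53 51 54 58]
```

step_arm(increments="0 0 0 0 1.1 6 0.6;0 0 0 0 1.1 12 0.6;0 0 0 0 1.1 17.5 0.4;0 0 0 0 1.1 17.5 0.2;0 0 0 0 1.1 17.5 0;0 0 0 0 1.1 17.5 -0.1;0 0 0 0 1.1 17.5 -0.2;0 0 0 0 1.1 17.5 -1;0 0 0 0 1.1 17.5 -1;0 0 0 0 1.1 17.5 -1")

```text
time: 11.25
tool_pos: [491.4, 143.8, 50.4]
tcp_rot: [3.142, -0.0, -0.034]
contact_force: [0.3, -0.4, 1.4]
grip_width: 38.6
```

Run:
```python
from h import *
o=get_obs();print(o["time"],o["tool_pos"],o["tcp_rot"],o["contact_force"],o["moment"],o["grip_width"])
c=cam("wrist");cv2.imwrite("pics/w5.png",c["frame"][:,:,::-1])
```

```text
11.25 [491.37037555 143.84949636  50.39623807] [ 3.14157280e+00 -3.15333295e-04 -3.42331001e-02] [ 0.27590772 -0.38062281  1.40332478] [ 0.06541281  0.06342678 -0.03219137] 38.60721279871434
```

View pics/w5.png

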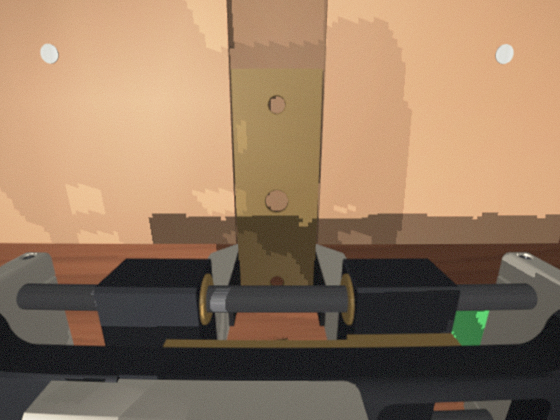

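step_arm(increments="0 0 0 0 0 -1 -1;0 0 0 0 0 -3 -1;0 0 0 0 0 -6 -1;0 0 0 0 0 -10 -1;0 0 0 0 0 -20 -1;0 0 0 0 0 -35 -1;0 0 0 0 0 -55 -1;0 0 0 0 0 -75 -1;0 0 0 0 0 -90 -1;0 0 0 0 0 -90 -1")

```text
time: 12.55
tool_pos: [492.0, 144.0, 141.8]
tcp_rot: [-3.141, -0.003, -0.034]
contact_force: [-0.1, 0.3, -1.8]
grip_width: 39.0
```

Run:
```python
from h import *
o=get_obs();print(o["time"],o["tool_pos"],o["tcp_rot"],o["contact_force"],o["moment"],o["grip_width"])
c=cam("wrist");cv2.imwrite("pics/w6.png",c["frame"][:,:,::-1]);np.save("w6.npy",c,allow_pickle=True)
s=cam("scene");crop(s,200,40,440,220,3,"pics/s6.png")
```

```text
12.55 [491.99027455 143.96624454 141.7676525 ] [-3.14117491e+00 -3.02222883e-03 -3.41405520e-02] [-0.08610291  0.34447561 -1.76817553] [0.01817739 0.02637086 0.0009043 ] 38.95380424595418
```

View pics/w6.png

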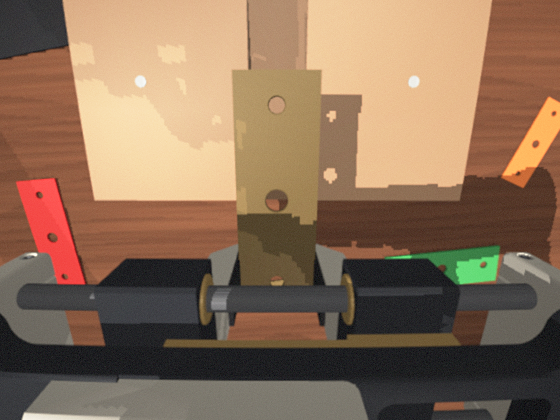

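View pics/s6.png

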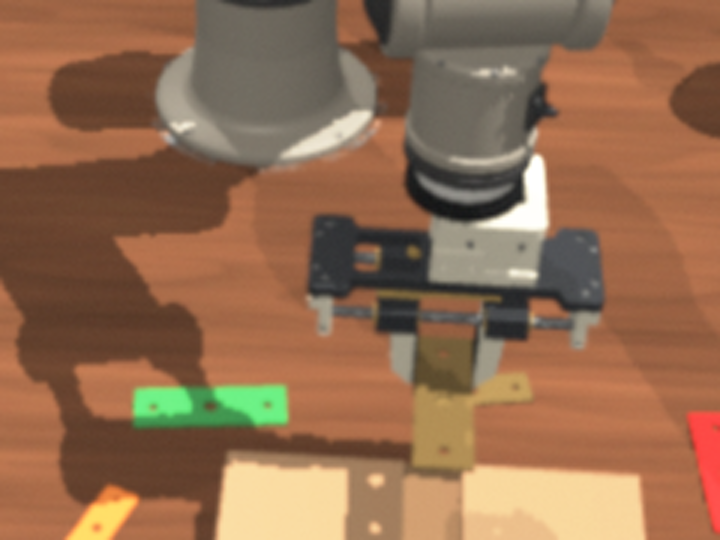

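Run:
```python
from h import *
c=np.load("w6.npy",allow_pickle=True).item()
c["wc"]=c["tool_from_camera"]
for p in [(276.5,201),(276.5,104.5),(277,71)]: print(onz(c,p,3.8).round(2))
print(inc([492,144,141.8],[np.pi,0,-.034],[441.4,-238.4,141.8],[np.pi,0,-.463]))
```

```text
[42.83 -0.18  3.8 ]
[87.43 -0.2   3.8 ]
[1.013e+02 1.000e-02 3.800e+00]
(array([ 0.   , -0.   ,  0.429]), array([-37.57, 383.9 ,   0.  ]))
```

step_arm(increments="0 0 0.02 -1 10 -10 -1;0 0 0.05 -4 35 -10 -1;0 0 0.09 -7 70 -10 -1;0 0 0.13 -10 105 -10 -1;0 0 0.17 -14 140 -10 -1;0 0 0.21 -17 175 -10 -1;0 0 0.25 -21 210 -10 -1;0 0 0.29 -25 245 -10 -1;0 0 0.33 -29 280 -10 -1;0 0 0.37 -32 315 -10 -1;0 0 0.4 -35 345 -10 -1;0 0 0.42 -37 370 -5 -1;0 0 0.429 -37.6 383.9 0 -1;0 0 0.429 -37.6 383.9 12 -1;0 0 0.429 -37.6 383.9 19 -1;0 0 0.429 -37.6 383.9 19 -1")

```text
time: 14.65
tool_pos: [440.2, -237.4, 120.5]
tcp_rot: [-3.141, 0.002, -0.462]
contact_force: [0.1, -0.2, -1.4]
grip_width: 38.7
```

Run:
```python
from h import *
o=get_obs();print(o["time"],o["tool_pos"],o["tcp_rot"],o["contact_force"],o["moment"],o["grip_width"])
c=cam("wrist");cv2.imwrite("pics/w7.png",c["frame"][:,:,::-1]);np.save("w7.npy",c,allow_pickle=True)
```

```text
14.65 [ 440.22887671 -237.38643833  120.5003973 ] [-3.14113756e+00  2.03095208e-03 -4.62087031e-01] [ 0.11325976 -0.16530203 -1.41269412] [0.10671968 0.08282325 0.02158195] 38.67925320595184
```

View pics/w7.png

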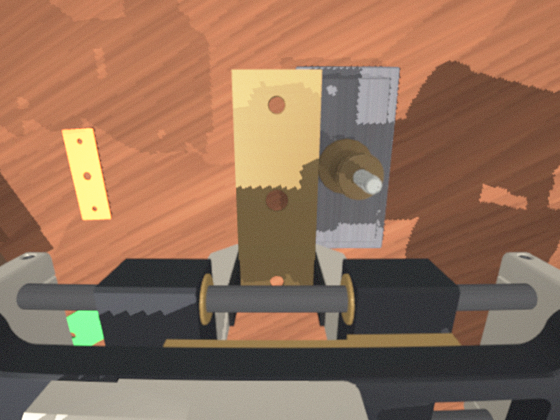

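Run:
```python
from h import *
c=np.load("w7.npy",allow_pickle=True).item()
crop(c,255,130,415,250,5,"pics/w7c.png")
```

```text
(no output)
```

View pics/w7c.png

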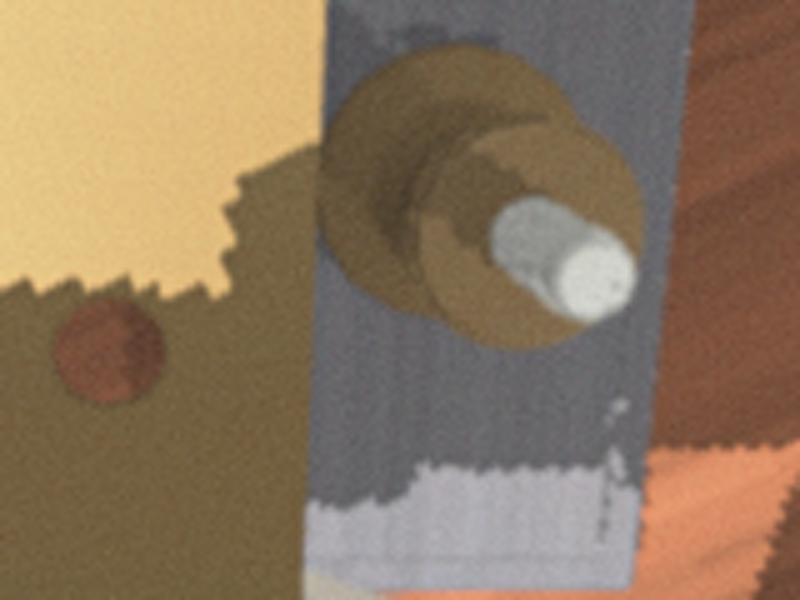

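Run:
```python
from h import *
c=np.load("w7.npy",allow_pickle=True).item()
C=lambda x,y:((x+.5)/5-.5+255,(y+.5)/5-.5+130)
o=get_obs();r=R.from_euler("xyz",o["tcp_rot"]);p0=o["tool_pos"]
tip=onz(c,C(596,280),95);hole=onz(c,C(109,350),p0[2]-3.8)
print("tip",tip,"hole",hole,"delta tool",r.inv().apply(tip-hole))
for z in (56,60,64,68,72,76,80): print(z,(onz(c,C(530,237),z)-tip)[:2].round(1), np.linalg.norm(onz(c,C(420,237),z)-onz(c,C(641,237),z)).round(1))
a,b=onz(c,(399,67),20),onz(c,(382,246),20);print(np.arctan2(*(a-b)[[1,0]]),np.linalg.norm(a-b))
a,b=onz(c,(399,67),20),onz(c,(300,67),20);print(np.arctan2(*(a-b)[[1,0]])+np.pi/2,np.linalg.norm(a-b))
```

```text
tip [ 457.34690397 -305.6328874    95.        ] hole [ 479.48712387 -256.07543665  117.22309395] delta tool [ 2.29378295 54.23503788 22.21025422]
56 [-3.6 -2. ] 30.5
60 [-2.4 -1.3] 29.9
64 [-1.3 -0.6] 29.3
68 [-0.1  0.1] 28.7
72 [1.1 0.8] 28.0
76 [2.2 1.5] 27.4
80 [3.4 2.2] 26.8
-0.45059074447627917 142.81799123106998
-0.4527214986812935 73.05254212993219
```

step_arm(increments="0 0 0 0.5 12 0 -1;0 0 0 1 27 0 -1;0 0 0 2 42 0 -1;0 0 0 2.3 50 0 -1;0 0 0 2.3 54.2 0 -1;0 0 0 2.3 54.2 0 -1;0 0 0 2.3 54.2 6 -1;0 0 0 2.3 54.2 12 -1;0 0 0 2.3 54.2 12 -1;0 0 0 2.3 54.2 12 -1")

```text
time: 15.95
tool_pos: [418.5, -288.0, 109.3]
tcp_rot: [3.142, 0.0, -0.463]
contact_force: [0.2, -0.1, -1.7]
grip_width: 38.6
```

Run:
```python
from h import *
o=get_obs();print(o["time"],o["tool_pos"],o["tcp_rot"],o["contact_force"],o["moment"],o["grip_width"])
c=cam("wrist");cv2.imwrite("pics/w8.png",c["frame"][:,:,::-1]);np.save("w8.npy",c,allow_pickle=True)
crop(c,235,160,315,240,7,"pics/w8c.png")
```

```text
15.95 [ 418.48298182 -287.98150139  109.25760252] [ 3.14155236e+00  4.92213804e-05 -4.62958888e-01] [ 0.24465172 -0.06193571 -1.68587623] [0.10651169 0.07242687 0.08704653] 38.592523429203446
```

View pics/w8.png

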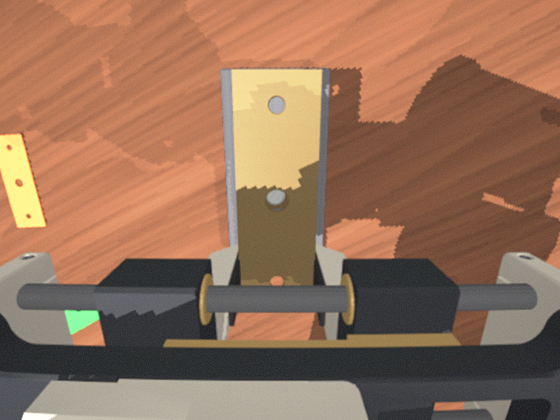

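View pics/w8c.png

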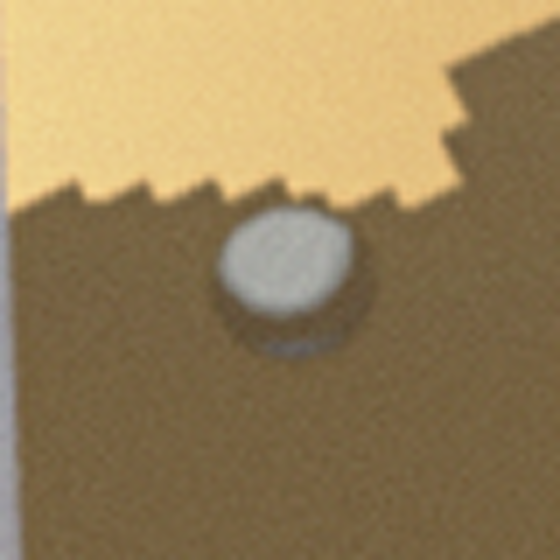

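Run:
```python
from h import *
c=np.load("w8.npy",allow_pickle=True).item()
C=lambda x,y:((x+.5)/7-.5+235,(y+.5)/7-.5+160)
o=get_obs();r=R.from_euler("xyz",o["tcp_rot"]);p0=o["tool_pos"]
f=lambda P:r.inv().apply(P-p0).round(2)
zt=p0[2]-3.8; zb=zt-2.5
print("hole bottom-edge/left/right (top rim)",f(onz(c,C(294,358),zt)),f(onz(c,C(213,281),zt)),f(onz(c,C(376,281),zt)))
print("disk bottom 94/95",f(onz(c,C(286,317),94)),f(onz(c,C(286,317),95)),"L/R",f(onz(c,C(219,261),94.5)),f(onz(c,C(353,261),94.5)))
print("disk top",f(onz(c,C(286,207),95)))
print("lower rim arc through hole",f(onz(c,C(294,343),zb)))
```

```text
hole bottom-edge/left/right (top rim) [37.64 -0.75  3.81] [43.23 -6.38  3.81] [43.24  4.95  3.81]
disk bottom 94/95 [37.37 -1.36 15.4 ] [37.66 -1.35 14.4 ] L/R [41.87 -6.37 14.9 ] [41.87  3.66 14.91]
disk top [46.12 -1.35 14.41]
lower rim arc through hole [38.   -0.75  6.31]
```

step_arm(increments="0 0 0 -1 -0.6 0 -1;0 0 0 -1 -0.6 3 -1;0 0 0 -1 -0.6 5 -1;0 0 0 -1 -0.6 5 -1;0 0 0 -1 -0.6 5 -1")

```text
time: 16.62
tool_pos: [417.8, -287.1, 104.3]
tcp_rot: [3.142, -0.0, -0.463]
contact_force: [-0.0, 0.3, -1.5]
grip_width: 38.7
```

Run:
```python
from h import *
o=get_obs();print(o["time"],o["tool_pos"],o["tcp_rot"],o["contact_force"],o["moment"],o["grip_width"])
c=cam("wrist");np.save("w9.npy",c,allow_pickle=True)
crop(c,235,160,315,240,7,"pics/w9c.png")
```

```text
16.625 [ 417.80151287 -287.12123194  104.32330912] [ 3.14153047e+00 -1.04466520e-04 -4.63215469e-01] [-1.19880186e-03  2.58472198e-01 -1.51321847e+00] [ 0.06905273  0.0840261  -0.00634821] 38.6759253859704
```

View pics/w9c.png

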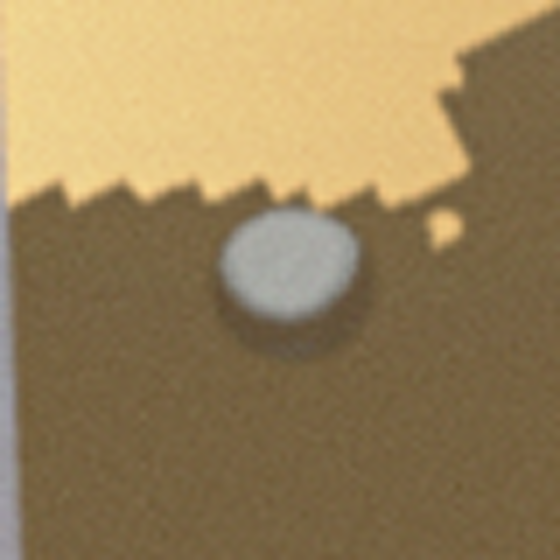

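Run:
```python
from h import *
c=np.load("w9.npy",allow_pickle=True).item()
C=lambda x,y:((x+.5)/7-.5+235,(y+.5)/7-.5+160)
o=get_obs();r=R.from_euler("xyz",o["tcp_rot"]);p0=o["tool_pos"]
f=lambda P:r.inv().apply(P-p0).round(2)
zt=p0[2]-3.8; zb=zt-2.5
print("hole",f(onz(c,C(294,358),zt)),f(onz(c,C(215,281),zt)),f(onz(c,C(376,281),zt)))
print("disk bottom 94/95",f(onz(c,C(288,322),94)),"L/R",f(onz(c,C(218,264),94.5)),f(onz(c,C(359,264),94.5)),"top",f(onz(c,C(288,208),95)))
g=c["frame"].astype(int).sum(2)/3
for row in (194,196,198,200,202,204): print(row,g[row,262:292].astype(int))
```

```text
hole [37.68 -0.72  3.8 ] [43.28 -6.23  3.8 ] [43.29  4.98  3.81]
disk bottom 94/95 [38.46 -1.17 10.35] L/R [42.97 -6.24  9.85] [42.98  3.98  9.85] top [47.23 -1.16  9.35]
194 [100  96  96  89  93 115 146 165 170 164 165 164 168 166 167 168 168 164
 168 167 167 162 156 136 103  91  94  96  94  94]
196 [ 97  98  95  93 103 145 163 164 169 166 165 165 163 166 168 172 167 164
 166 168 166 163 154 147 101  86  90  98  94  96]
198 [ 95  92  89  90 109 144 154 166 169 167 165 168 167 170 170 165 165 168
 168 168 166 157 141 127  89  82  87  97  93  94]
200 [ 94  95  87  86  87 116 144 158 167 164 169 169 164 165 165 167 167 166
 170 164 156 139 123  91  79  78  89  89  95  93]
202 [ 95  93  94  84  75  84 102 123 144 160 166 169 164 168 167 170 166 165
 157 141 116 101  81  78  80  82  89  92 100  95]
204 [ 96  91  94  93  74  78  81  85  98 114 125 135 141 146 150 141 133 125
 106  98  81  79  78  83  83  85  91  93  93  90]
```

step_arm(increments="0 0 0 0 -0.35 0 -1;0 0 0 0 -0.35 1.5 -1;0 0 0 0 -0.35 1.5 -1")

```text
time: 17.05
tool_pos: [417.9, -286.7, 102.7]
tcp_rot: [3.142, 0.0, -0.463]
contact_force: [-0.3, -0.4, -0.9]
grip_width: 39.0
```

Run:
```python
from h import *
o=get_obs();print(o["time"],o["tool_pos"],o["tcp_rot"],o["contact_force"],o["moment"],o["grip_width"])
c=cam("wrist");np.save("w10.npy",c,allow_pickle=True)
crop(c,235,160,315,240,7,"pics/w10c.png")
```

```text
17.05 [ 417.87545208 -286.69668448  102.71533801] [ 3.14158905e+00  1.55555800e-04 -4.63196478e-01] [-0.26166343 -0.35067079 -0.87121475] [0.07501177 0.06377562 0.03575775] 38.99425646847624
```

View pics/w10c.png

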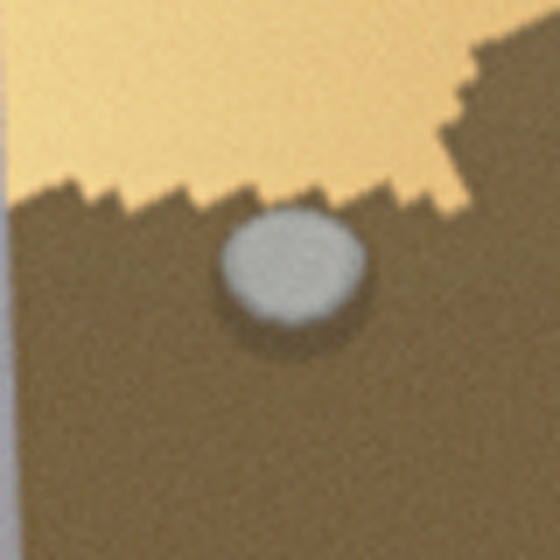

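step_arm(increments="0 0 0 0 -0.1 1 -1;0 0 0 0 -0.1 2 -1;0 0 0 0 -0.1 3 -1;0 0 0 0 -0.1 3 -1")

```text
time: 17.6
tool_pos: [418.0, -286.7, 99.8]
tcp_rot: [3.142, -0.0, -0.463]
contact_force: [1.3, 0.3, -1.3]
grip_width: 38.9
```

step_arm(increments="0 0 0 0 0 1 -1;0 0 0 0 0 2 -1;0 0 0 0 0 2 -1")

```text
time: 17.98
tool_pos: [418.0, -286.8, 97.8]
tcp_rot: [3.141, -0.0, -0.463]
contact_force: [1.1, -0.5, -1.1]
grip_width: 38.2
```

Run:
```python
from h import *
o=get_obs();print(o["time"],o["tool_pos"],o["tcp_rot"],o["contact_force"],o["moment"],o["grip_width"])
c=cam("wrist");np.save("w11.npy",c,allow_pickle=True)
crop(c,235,160,315,240,7,"pics/w11c.png")
```

```text
17.975 [ 418.03972657 -286.75257915   97.80782888] [ 3.14146161e+00 -2.51475601e-04 -4.63213470e-01] [ 1.08965059 -0.53207    -1.14007044] [-0.00395944 -0.11266783 -0.00133158] 38.23998341641918
```

View pics/w11c.png

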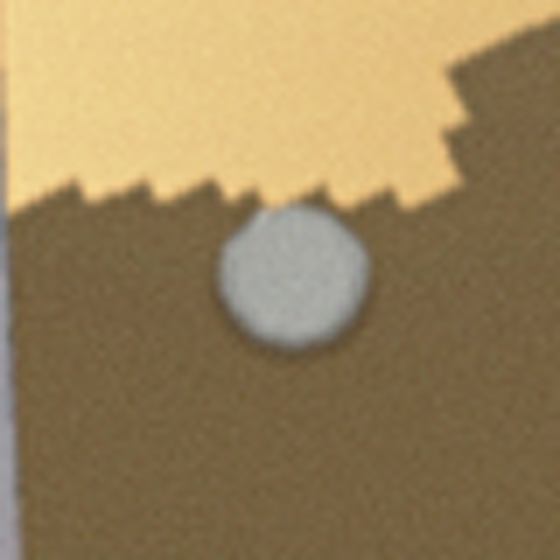

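step_arm(increments="0 0 0 0.4 0 0 -1;0 0 0 0.4 0 0 -1")

```text
time: 18.27
tool_pos: [418.2, -286.7, 97.7]
tcp_rot: [-3.142, 0.0, -0.463]
contact_force: [0.2, -0.4, -2.0]
grip_width: 38.4
```

step_arm(increments="0 0 0 0 0 1 -1;0 0 0 0 0 2 -1;0 0 0 0 0 3 -1;0 0 0 0 0 4 -1;0 0 0 0 0 4 -1")

```text
time: 18.9
tool_pos: [418.3, -286.8, 93.7]
tcp_rot: [3.142, 0.0, -0.463]
contact_force: [0.4, 0.4, -1.7]
grip_width: 38.6
```

Run:
```python
from h import *
o=get_obs();print(o["time"],o["tool_pos"],o["tcp_rot"],o["contact_force"],o["moment"],o["grip_width"])
c=cam("wrist");np.save("w12.npy",c,allow_pickle=True);cv2.imwrite("pics/w12.png",c["frame"][:,:,::-1])
```

```text
18.9 [ 418.27749482 -286.83858505   93.72653827] [ 3.14157112e+00  1.18473002e-04 -4.63235736e-01] [ 0.4358888   0.4266204  -1.69621498] [ 0.10052797  0.10459203 -0.01535673] 38.622287324449324
```

View pics/w12.png

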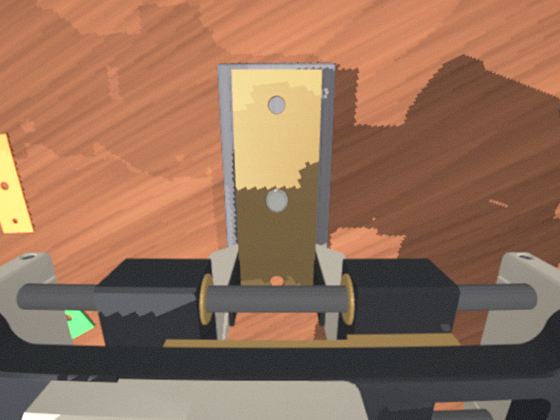

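step_arm(increments="0 0 0 0 0 1 -1;0 0 0 0 0 2 -1;0 0 0 0 0 3 -1;0 0 0 0 0 4 -1;0 0 0 0 0 5 -1;0 0 0 0 0 6 -1;0 0 0 0 0 6 -1")

```text
time: 19.82
tool_pos: [418.3, -286.8, 87.7]
tcp_rot: [3.142, 0.0, -0.463]
contact_force: [0.3, 0.5, -1.2]
grip_width: 38.3
```

step_arm(increments="0 0 0 0 0 0.7 -1;0 0 0 0 0 1.4 -1;0 0 0 0 0 2 -1;0 0 0 0 0 2 -1")

```text
time: 20.32
tool_pos: [418.3, -286.8, 85.8]
tcp_rot: [3.142, 0.0, -0.463]
contact_force: [0.2, -0.2, -1.7]
grip_width: 38.6
```

step_arm(increments="0 0 0 0 0 0.7 -1;0 0 0 0 0 1.4 -1;0 0 0 0 0 2 -1;0 0 0 0 0 2 -1")

```text
time: 20.82
tool_pos: [418.3, -286.8, 83.8]
tcp_rot: [3.142, 0.0, -0.463]
contact_force: [0.4, -0.5, -2.4]
grip_width: 38.8
```

step_arm(increments="0 0 0 0 0 0.7 -1;0 0 0 0 0 1.4 -1;0 0 0 0 0 2 -1;0 0 0 0 0 2 -1")

```text
time: 21.32
tool_pos: [418.3, -286.9, 81.8]
tcp_rot: [3.142, 0.0, -0.463]
contact_force: [-0.5, -0.8, -0.9]
grip_width: 38.8
```

Run:
```python
from h import *
o=get_obs();print(o["time"],o["tool_pos"],o["tcp_rot"],o["contact_force"],o["moment"],o["grip_width"])
```

```text
21.325 [ 418.29899582 -286.85331368   81.78232755] [ 3.14153589e+00  2.09897773e-05 -4.63237859e-01] [-0.50252329 -0.81307345 -0.87453084] [0.03931781 0.08580408 0.00627972] 38.844232560361995
```

step_arm(increments="0 0 0 0 0 0.7 -1;0 0 0 0 0 1.4 -1;0 0 0 0 0 2 -1;0 0 0 0 0 2 -1")

```text
time: 21.82
tool_pos: [418.3, -286.9, 79.7]
tcp_rot: [3.142, 0.0, -0.463]
contact_force: [-0.4, -0.3, -1.5]
grip_width: 38.6
```

step_arm(increments="0 0 0 0 0 0.7 -1;0 0 0 0 0 1.4 -1;0 0 0 0 0 2 -1;0 0 0 0 0 2 -1")

```text
time: 22.32
tool_pos: [418.3, -286.8, 77.8]
tcp_rot: [3.142, 0.0, -0.463]
contact_force: [-0.2, 0.3, -0.6]
grip_width: 38.4
```

step_arm(increments="0 0 0 0 0 0.5 -1;0 0 0 0 0 1 -1;0 0 0 0 0 1 -1")

```text
time: 22.7
tool_pos: [418.3, -286.9, 76.8]
tcp_rot: [3.142, -0.0, -0.463]
contact_force: [0.6, -0.7, -1.0]
grip_width: 39.4
```

step_arm(increments="0 0 0 0 0 0.5 -1;0 0 0 0 0 1 -1;0 0 0 0 0 1 -1")

```text
time: 23.08
tool_pos: [418.3, -286.9, 75.8]
tcp_rot: [3.141, -0.0, -0.463]
contact_force: [0.1, 0.6, -1.1]
grip_width: 38.8
```

step_arm(increments="0 0 0 0 0 0.5 -1;0 0 0 0 0 1 -1;0 0 0 0 0 1 -1")

```text
time: 23.45
tool_pos: [418.3, -286.9, 75.0]
tcp_rot: [3.141, -0.0, -0.463]
contact_force: [-0.8, 0.4, 2.5]
grip_width: 38.7
```

Run:
```python
from h import *
o=get_obs();print(o["time"],o["tool_pos"],o["tcp_rot"],o["contact_force"],o["moment"],o["grip_width"])
c=cam("wrist");np.save("w13.npy",c,allow_pickle=True);cv2.imwrite("pics/w13.png",c["frame"][:,:,::-1])
s=cam("scene");crop(s,100,100,240,210,5,"pics/s13.png")
```

```text
23.45 [ 418.34502837 -286.8809708    74.97155321] [ 3.14144887e+00 -2.04996100e-04 -4.63144323e-01] [-0.77869438  0.37361327  2.50920765] [ 0.09672317  0.17131379 -0.01470677] 38.68188159544159
```

View pics/w13.png

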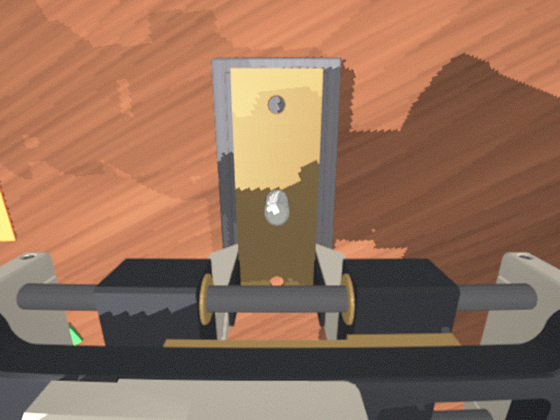

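View pics/s13.png

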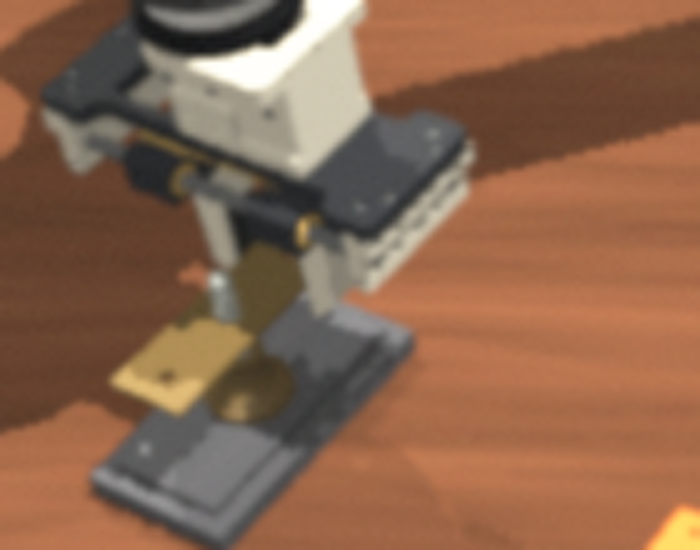

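step_arm(increments="0 0 0 0 0 0.3 -1;0 0 0 0 0 0.3 -1;0 0 0 0 0 0.3 -1")

```text
time: 23.92
tool_pos: [418.4, -286.9, 74.6]
tcp_rot: [3.141, -0.0, -0.463]
contact_force: [-0.9, 0.4, 2.1]
grip_width: 39.0
```

Run:
```python
from h import *
f=[];m=[]
o=get_obs();print(o["time"],o["tool_pos"],o["contact_force"],o["moment"])
c=cam("wrist");crop(c,200,50,350,300,2.4,"pics/w14.png")
```

```text
23.925 [ 418.35188976 -286.90020475   74.59486066] [-0.86667603  0.35020846  2.05421242] [0.10805415 0.12337834 0.04605284]
```

View pics/w14.png

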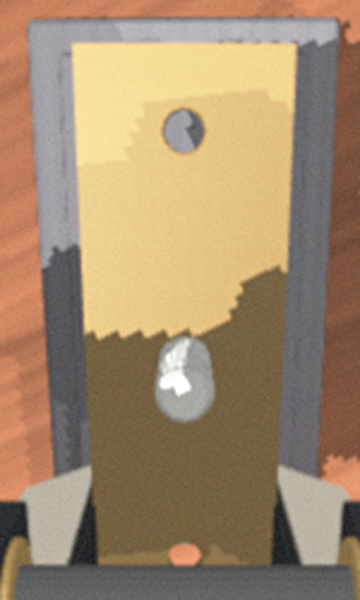

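step_arm(increments="0 0 0 0 0 -0.3 -1;0 0 0 0 0 -0.3 -1")

```text
time: 24.22
tool_pos: [418.4, -286.9, 74.8]
tcp_rot: [3.141, -0.0, -0.463]
contact_force: [-0.3, 0.4, 1.1]
grip_width: 38.9
```

Run:
```python
from h import *
o=get_obs();print(o["time"],o["tool_pos"],o["contact_force"],o["moment"])
w=cam("wrist")
a=np.load("w12.npy",allow_pickle=True).item();b=np.load("w13.npy",allow_pickle=True).item()
for n,c in (("w12",a),("w13",b),("now",w)):
    g=c["frame"].astype(float)[:,:,2]-c["frame"].astype(float)[:,:,0]  # brass: blue<<red
    f=c["frame"].astype(float)
    # far-end row by gradient, columns 245..310 ; widths at row 85
    v=f[55:85,245:310,0].mean(1); k=np.argmax(np.diff(v)); 
    # subpixel via threshold
    th=(v[:5].mean()+v[-5:].mean())/2; i=np.where(v>th)[0][0]; row=55+i-1+(th-v[i-1])/(v[i]-v[i-1])
    u=f[75:90,215:345,0].mean(0)-f[75:90,215:345,2].mean(0); th=u.max()/2; j=np.where(u>th)[0]
    L=j[0]-(u[j[0]]-th)/(u[j[0]]-u[j[0]-1]); Rr=j[-1]+(u[j[-1]]-th)/(u[j[-1]]-u[j[-1]+1])
    print(n,row,215+L,215+Rr,Rr-L)
```

```text
24.225 [ 418.3610795  -286.89431193   74.81998644] [-0.30408811  0.36121725  1.07892667] [0.12309792 0.10363488 0.02043904]Traceback (most recent call last):
  File "<stdin>", line 13, in <module>
IndexError: index 130 is out of bounds for axis 0 with size 130
```

step_arm(increments="0 0 0 0 0 0 -0.12;0 0 0 0 0 0 -0.08;0 0 0 0 0 0 -0.05;0 0 0 0 0 0 0;0 0 0 0 0 0 0.1;0 0 0 0 0 0 0.2;0 0 0 0 0 0 0.4;0 0 0 0 0 0 0.4")

```text
time: 25.28
tool_pos: [418.3, -286.9, 74.8]
tcp_rot: [3.142, -0.0, -0.463]
contact_force: [0.4, 0.8, 0.7]
grip_width: 63.8
```

Run:
```python
from h import *
o=get_obs();print(o["time"],o["tool_pos"],o["contact_force"],o["moment"],o["grip_width"])
c=cam("wrist");cv2.imwrite("pics/w15.png",c["frame"][:,:,::-1])
```

```text
25.275 [ 418.33963835 -286.87623576   74.81981069] [0.36168875 0.78087977 0.67588816] [ 0.03558066  0.03171308 -0.00448379] 63.81618016771201
```

View pics/w15.png

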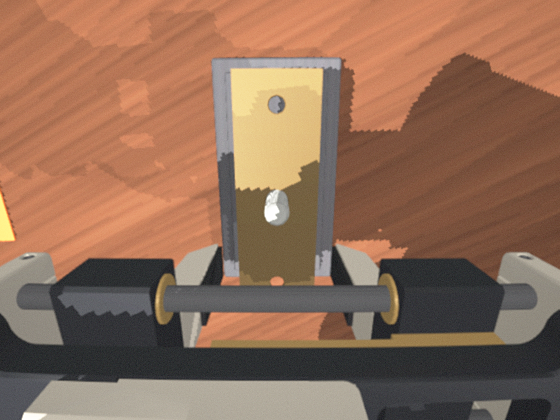

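step_arm(increments="0 0 0 0 0 -3 0.4;0 0 0 0 0 -10 0.4;0 0 0 0 0 -25 0.4;0 0 0 0 0 -60 0.4;0 0 0 0 0 -110 0.4;0 0 0 -40 0 -130 0.4;0 0 0 -40 0 -130 0.4;0 0 0 -40 0 -130 0.4")

```text
time: 26.32
tool_pos: [382.9, -269.2, 205.3]
tcp_rot: [3.141, -0.001, -0.463]
contact_force: [0.1, 0.8, 0.2]
grip_width: 64.0
```

Run:
```python
from h import *
o=get_obs();print(o["time"],o["tool_pos"],o["contact_force"],o["moment"],o["grip_width"])
c=cam("wrist");np.save("w16.npy",c,allow_pickle=True);cv2.imwrite("pics/w16.png",c["frame"][:,:,::-1])
s=cam("scene");np.save("s16.npy",s,allow_pickle=True);crop(s,100,130,230,230,5,"pics/s16.png")
t=cam("top");crop(t,350,210,450,310,5,"pics/t16.png")
```

```text
26.325 [ 382.88663074 -269.23966478  205.34122453] [0.0753097  0.76820149 0.15625278] [0.13281785 0.03370541 0.00296772] 64.0441639022021
```

View pics/w16.png

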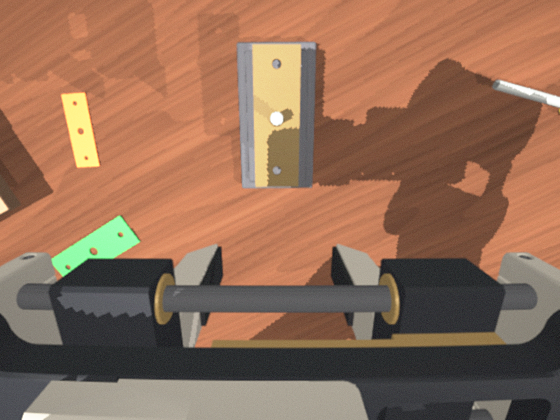

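View pics/s16.png

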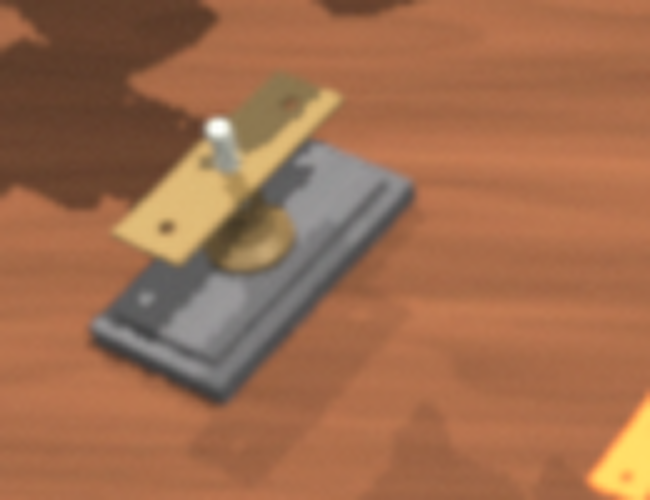

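View pics/t16.png

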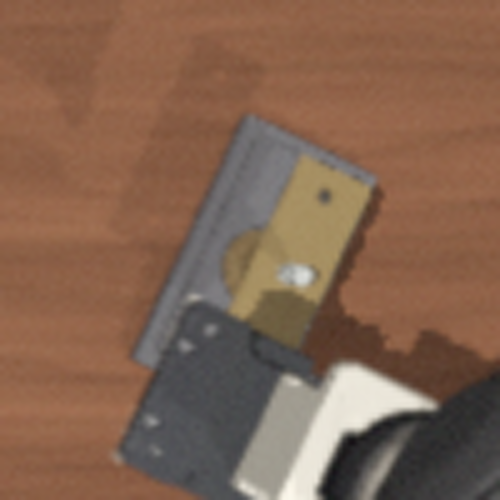

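Run:
```python
from h import *
w=np.load("w16.npy",allow_pickle=True).item();s=np.load("s16.npy",allow_pickle=True).item()
S=lambda x,y:((x+.5)/5-.5+100,(y+.5)/5-.5+130)
for n,a,b in [("far",(276.5,63.5),S(166,228)),("near",(277,170.5),S(290,101)),("tip",(276.5,118.5),S(217,126))]:
    X,e=tri([(w,a),(s,b)]);print(n,X.round(1),np.round(e,1))
a,b=onz(w,(276.5,63.5),71),onz(w,(277,170.5),71);print(np.linalg.norm(a-b),np.arctan2(*(a-b)[[1,0]]))
```

```text
far [ 496.5 -324.5   71.6] [0.8 0.8]
near [ 415.8 -284.6   73.1] [1.1 1.1]
tip [ 456.7 -304.7   96.5] [0.7 0.7]
90.12783470087048 -0.45783046987289094
```

```bash
python3 -c "
from plant import *
print(close_job()); "
```

```text
the job is handed in; nothing more can be done
None
```

The brass plate is on the lamp foot, resting on the collar with its middle hole over the tube. I handed the job in at about 26.5 s of the 67 s allowed.

- **Slide:** I pushed the plate along the groove with closed fingertips at about 8 N. About 37 mm stuck out past the near edge by the wrist and scene views, slightly under a third of 120 mm.
- **Lift and fit:** I pinched the overhang by its two long sides, lifted it clear and turned it to lie along the plinth. I centred the hole on the tube using the wrist camera.
- **Lowering:** I went down in small steps until the support force appeared, with the underside of the plate at about z 69, roughly 26 mm below the tube tip. The collar's height in an earlier picture was about z 68.
- **Release:** I let go only after the plate was resting, then withdrew straight up.

**Last checks:**
- The tube stands through the hole. Plate yaw is -0.458 rad; the plinth measured between -0.45 and -0.465 rad.
- The two outer holes triangulate to z 71.6 and 73.1. That is level within picture error, about 1 mm above the height expected from the arm.
- The lamp foot showed no visible shift. I did not re-measure the cap, tape measure or lampholder; the arm never went near them.

**One disagreement:** pressing 0.3 mm further after contact did not raise the force. I took this as the plate turning slightly in the soft pads, backed off 0.3 mm and still felt support. The plate did not visibly move when I let go.

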